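# Turn the recipe leaf over its rings

### The job

Turn the stiff recipe leaf over the rings of the cookbook stand, so that it lies fully down on the other wing with its green face showing. Ease it down gently with the hand under control all the way, without letting it drop or slap onto the wing, and leave the pot, bowl, pepper grinder and spoon where they are.

Things in the scene. Friction and masses are not known exactly. Their poses are not given: they have to be found in the camera images.
- stand: Wooden V-shaped cookbook stand, fixed to the worktop, 215 mm along x, about 270 mm along y. Origin at the centre of its underside on the worktop, z up. Its rings stand in a row along x; on either side (+y and -y) a wing with a stack of paper slopes up and outward at 30 degrees from level, its outer edge 140 mm from the ring axis along the slope. Yaw within 0.45 rad.
- ring_axis (a point): Middle of the common axis of the three steel rings (16 mm radius), 55 mm above the stand's origin, fixed to the stand. The axis runs along the stand's x; the leaf turns about it almost without friction: pushed up it falls back until upright, past upright it falls on to the -y wing by its own weight.
- leaf_edge (a point): Middle of the leaf's free edge, moving with it. Stiff white plastic leaf 4 mm thick (edge a 6 mm bead), 190 mm along the stand's x, reaching 13 to 170 mm from the ring axis, 0.13 to 0.21 kg. Yellow face up at the start, green below. Starts on the +y wing, overhanging it by 30 mm, edge 140 mm above the worktop. A finger beside the edge pushes it over or holds it back with 1 to 2 N.
- leaf_part (a joint): Turn of the leaf about the ring axis in rad: 0 lying on the +y wing (30 degrees above level), 1.047 upright, 2.094 lying fully on the -y wing (30 degrees above level on that side, its free edge again 140 mm above the worktop). The wings stop it at both ends.
- stockpot: Bystander: empty aluminium stockpot, 210 mm across, 150 mm high, with two side handles, on a grey silicone trivet 9 mm thick; origin at the centre of its underside.
- bowl: Bystander: blue melamine bowl, 150 mm across, 65 mm high; origin at the centre of its underside.
- grinder: Bystander: dark wooden pepper grinder, 58 mm across, 195 mm high; origin at the centre of its underside.
- spoon: Bystander: steel tasting spoon 200 mm long, lying along its x axis; origin at its underside.

How it is judged (in metres and radians):
At the end, for the whole second after the job is handed in: The leaf lies at rest on the -y wing, within 0.09 rad (5 degrees) of fully down (joint above 2.0 rad, slower than 0.1 rad/s) (value of joint leaf_part above 2 rad and velocity of joint leaf_part between -0.1 and 0.1 rad/s); the robot touches nothing.
It fails at once if the leaf drops or is flung towards the -y wing (turning faster than 4 rad/s, 0.7 m/s at its free edge; a release within about 5 degrees of the wing stays below this) (velocity of joint leaf_part above 4 rad/s).
It fails at once if a bystander is moved by more than 30 mm (distance of any of stockpot, bowl, grinder, spoon from where it was at the start of the episode above 0.03 m).
It also fails if it takes over 48 s, if anything falls off the work surface, if the arm or the gripper's body presses on something with over 40 N, if the wrist force passes 120 N, or if a joint passes its speed limit or range.

### The arm

A 7-joint arm with a two-finger parallel gripper is mounted at the origin on the work surface. World frame = base frame: x ahead of the robot, y to its left, z up, the work surface at z = 0. Lengths are in mm, angles in rad, forces in N, time in s.
With the tool pointing down it reaches from about 350 to 900 mm from the base axis. Payload 7.2 kg.
Tool frame: the origin (TCP) lies at the centre of the arm's flange, where the gripper is bolted on; the fingertips stand 173 mm ahead of it and the grasp point (between the pads) lies 155 mm ahead of it (finger_overhang is the distance from the TCP to the fingertips, in mm); x points along the fingers, y is the direction in which the jaws open and shut, and the axes are right-handed (so a half turn about x gives the same grasp; the last joint's range is limited). The gripper opens to 85 mm and grips with 20 to 120 N. Pads are 22 mm wide; open, the fingers measure 114 mm over their backs; the gripper's body (76 mm by 85 mm) begins 54 mm behind the grasp point. The pads swing forward as they close: fully open they stand 13 mm farther back than shut.
Start: joints at [1.128, 0.411, -0.013, 1.596, 0.006, 1.134, -0.082], TCP at [228.79, -581.616, 404.697] pointing down, gripper open.
Joint ranges: [-2.95, 2.95], [-0.29, 1.99], [-1.47, 1.44], [0.14, 2.54], [-1.03, 4.17], [0.13, 1.85], [-2.86, 2.86]. Speed limits (rad/s): [2.39, 2.39, 3.01, 3.01, 3.14, 3.14, 3.14].

### API

Orientations are given as a unit quaternion [w, x, y, z].
In Python, from cell import observe, capture, hand_in, finger_overhang gives the robot as it stands. The module is installed in compiled form; this text tells all that it offers.
- The arm moves only by the tool carry_out, never from a script. Its argument "series" is one flat list of numbers, 7 for each row, row after row: the closure in counts, from 0 (fully open) to 255 (shut), then the shift along the tool's x, y, z in m, then the turn, a rotation vector about the tool's x, y, z in degrees. In form: [grip, tx, ty, tz, ax, ay, az, grip, tx, ty, tz, ax, ay, az, ...]. A call has exactly 8 rows; each row shifts and turns the commanded pose from where the row before left it, along the tool's axes as they then stand; what a row does not reach is not made up. A row lasts 1/10 s, in which the tool goes at most 50 mm and 8.59 degrees, less where a joint would pass 70% of its speed; a pose out of reach is approached as far as the arm can. A call is refused whole if a number of a shift passes 0.05 or a number of a turn 8.59, either way. A call with a gripper value outside its range is refused whole. The fingers move at their own pace and stop on an object; "newtons" is the grip in N (left out, the last holds). Time passes only in rows, so rows that do not move let the fingers close, or fill a call up. It gives the time, the measured TCP pose, the force and the opening at its end, in the units of the state.
- observe(): the state, without advancing time (a new reading comes with each control period).
- capture(name): name is "scene" or "top" or "wrist"; returns a dict with "frame" (384x512x3 uint8, red, green, blue), "z_map" (384x512 float32, mm along the optical axis (not along the pixel's ray), 0 where there is no reading), "fx", "fy", "cx", "cy" (pixels), "eye" and "attitude" of the camera in the world. Camera axes: x right, y up, looking along -z (the intrinsics and any distortion apply to the point x, -y, -z); pixel columns grow to the right and rows downward; lengths in mm; the calibration is good to about 2 mm. A picture is of the moment at which its call begins.
- hand_in(): hands the job in, once; it reports no verdict.
The state is a dict: "time_s": time; "qpos": joint angles; "dq": joint speeds; "tau": joint torques, N m; "ee_pos": TCP position; "tool_rot": TCP orientation; "wrist_force": force on the tool from outside, world axes, zero at the start; "moment": the same for the moment, N m; "width": opening from 0.0 (shut) to 1.0 (fully open).
Only numpy, scipy, OpenCV 4.12 (cv2) and the standard library are available. Lean on these libraries where they do the work, as an engineer would, in place of code of your own. Each camera call takes 0.05 s, during which the arm holds its last target.

## Working session

There is one attempt and no reset: what is moved stays moved. The work goes in short steps, Python scripts to look and compute and a tool call to move; the robot and the scene stay as the last step left them, time stands still between calls to the robot, and variables do not carry over. Pictures are saved under pics/ and viewed, and the job is handed in when it is done.

Besides the shell and the picture viewer there is one more tool, called after "Request:" as a command line: name --argument value ..., lists and objects as JSON in quotes. carry_out: Moves the arm, as the interface text tells. Its arguments: {"type":"object","properties":{"series":{"type":"array"},"newtons":{"type":"number"}},"required":["series"]}

```bash
mkdir -p pics; python3 - <<'E'
from cell import observe, capture, finger_overhang
import cv2,numpy as np
s=observe();print(s, finger_overhang if not callable(finger_overhang) else finger_overhang())
for n in ["scene","top","wrist"]:
    c=capture(n);cv2.imwrite(f"pics/{n}0.png",c["frame"][:,:,::-1]);np.savez(f"{n}0.npz",**c)
    print(n,{k:v for k,v in c.items() if k not in("frame","z_map")})
E
```

```text
{'time_s': 0.0, 'qpos': array([ 1.1277914 ,  0.4118969 , -0.01273297,  1.59703956,  0.00560832,
        1.13427325, -0.0822144 ]), 'dq': array([-0.00112268, -0.00023039, -0.00183788,  0.00057224, -0.00179966,
        0.00109293,  0.00072583]), 'tau': array([ 6.68295797e-04, -6.00628710e+01,  6.82322625e-01, -2.99420267e+01,
        1.38845877e-02,  1.06053942e-02, -1.77954684e-05]), 'ee_pos': array([ 228.71874378, -581.41990149,  403.85643407]), 'tool_rot': array([-0.13121005, -0.69458152, -0.1322913 ,  0.6948665 ]), 'wrist_force': array([-0.20821806,  0.19043947,  1.22881401]), 'moment': array([-0.0017442 ,  0.01924565, -0.06265967]), 'width': 1.0016163748047275} 173.4
scene {'fx': 420.8380353290281, 'fy': 420.8380353290281, 'cx': 256.12276398293733, 'cy': 190.2064844741398, 'eye': array([1152.26810832,  479.37725175, 1026.69333579]), 'attitude': array([0.41587222, 0.15543845, 0.31663937, 0.8382295 ])}
top {'fx': 363.6938471018183, 'fy': 363.6938471018183, 'cx': 254.89292498030093, 'cy': 191.08356665759706, 'eye': array([ 319.67454449,    2.07048669, 1263.59905058]), 'attitude': array([ 0.70402883,  0.06443812, -0.0713522 , -0.70363342])}
wrist {'fx': 270.078243667876, 'fy': 270.078243667876, 'cx': 251.27243713853662, 'cy': 188.20324901924124, 'eye': array([ 294.12277525, -554.85616364,  373.81005616]), 'attitude': array([ 0.81805569, -0.11657829,  0.08039705, -0.55743224])}
```

View pics/scene0.png

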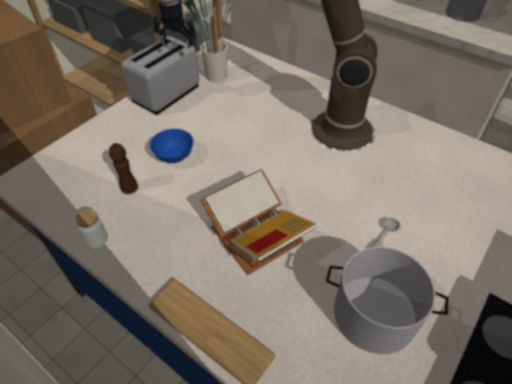

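View pics/top0.png

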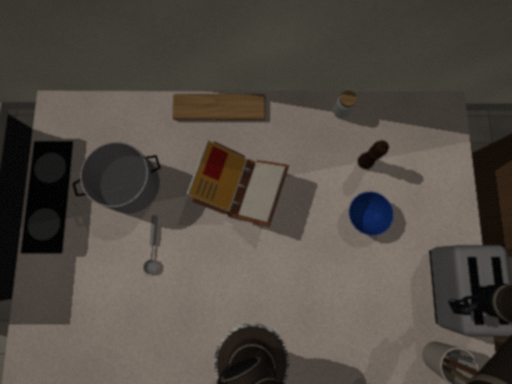

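View pics/wrist0.png

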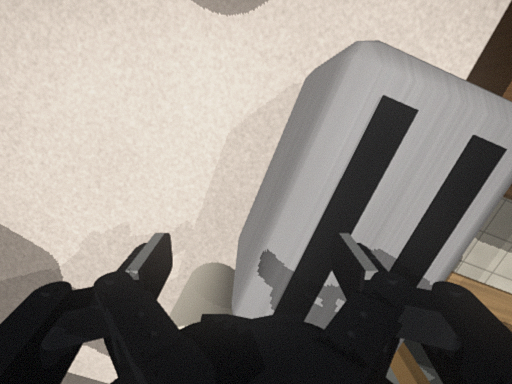

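The scene shows the leaf (yellow) on the stand's left (+y) wing, roughly top px (190-245,143-212), the bare wing at (240-288,160-222), the pot at (115,178), the spoon at (153,250), the bowl at (371,214) and the grinder at (372,155). The gripper is over the toaster.

```bash
cat > h.py <<'E'
import numpy as np,cv2
from scipy.spatial.transform import Rotation as R
def cloud(c):
    z=c["z_map"];v,u=np.mgrid[:z.shape[0],:z.shape[1]]
    P=np.stack([(u-c["cx"])/c["fx"]*z,-(v-c["cy"])/c["fy"]*z,-z],-1)
    q=c["attitude"];r=R.from_quat(np.r_[q[1:],q[0]])
    W=r.apply(P.reshape(-1,3)).reshape(P.shape)+c["eye"]
    W[z<=0]=np.nan
    return W
E
python3 - <<'E'
from h import *
c=dict(np.load("top0.npz"));W=cloud(c)
f=c["frame"][120:240,170:310,::-1];cv2.imwrite("pics/topcrop.png",cv2.resize(f,None,fx=5,fy=5,interpolation=cv2.INTER_CUBIC))
c2=dict(np.load("scene0.npz"));W2=cloud(c2)
f=c2["frame"][155:285,190:330,::-1];cv2.imwrite("pics/scenecrop.png",cv2.resize(f,None,fx=4.5,fy=4.5,interpolation=cv2.INTER_CUBIC))
for n,(u,v) in dict(table=(300,300),pot=(115,178),potrimR=(150,178),spoon=(153,265),bowl=(371,214),grind=(380,147),board=(220,107)).items(): print(n,W[v,u].round())
m=(W[:,:,2]>25); 
# leaf by yellow colour
for nm,WW,cc in(("top",W,c),("scene",W2,c2)):
    hsv=cv2.cvtColor(cc["frame"],cv2.COLOR_RGB2HSV)
    box=(WW[:,:,0]>450)&(WW[:,:,0]<850)&(abs(WW[:,:,1])<260)&(WW[:,:,2]>45)
    y=box&(hsv[:,:,1]>130)&(WW[:,:,2]>75)
    p=WW[y];k=np.isfinite(p).all(1);p=p[k]
    # plane
    ctr=np.median(p,0);
    for _ in range(5):
        U,S,Vt=np.linalg.svd(p-ctr,full_matrices=False);n=Vt[2]*np.sign(Vt[2][2]);d=(p-ctr)@n
        p=p[abs(d)<6];ctr=p.mean(0)
    print(nm,len(p),"n",n.round(3),"tilt",np.degrees(np.arccos(n[2])),"yaw of down dir",np.arctan2(n[1],n[0]),"ctr",ctr.round(),"z",p[:,2].min(),p[:,2].max())
    # stand yaw: n=( sin30 * -y axis) -> y axis=-(nx,ny)
    yv=-n[:2]/np.hypot(*n[:2]);xv=np.array([yv[1],-yv[0]]);print("yaw",np.arctan2(xv[1],xv[0]))
    a=p[:,:2]@xv;b=p[:,:2]@yv
    print("x ext",np.percentile(a,[0,1,50,99,100]).round(),"y ext",np.percentile(b,[0,1,99,100]).round())
E
```

```text
table [ 194. -161.   -0.]
pot [609. 481.  13.]
potrimR [585. 328. 120.]
spoon [310. 335.   1.]
bowl [ 484. -416.    4.]
grind [ 670. -397.  184.]
board [873. 117.  22.]
top 862 n [-0.143 -0.424  0.894] tilt 26.600680076148187 yaw of down dir -1.8966800461760487 ctr [599. 124. 110.] z 86.68399722809545 129.64244213923644
yaw -0.32588371938115196
x ext [436. 438. 527. 621. 623.] y ext [257. 271. 346. 357.]
scene 496 n [-0.157 -0.465  0.871] tilt 29.37925851513409 yaw of down dir -1.8962871207778562 ctr [606. 114. 104.] z 90.3564861152812 118.27845347473283
yaw -0.3254907939829595
x ext [441. 443. 539. 622. 623.] y ext [273. 278. 325. 329.]
```

View pics/topcrop.png

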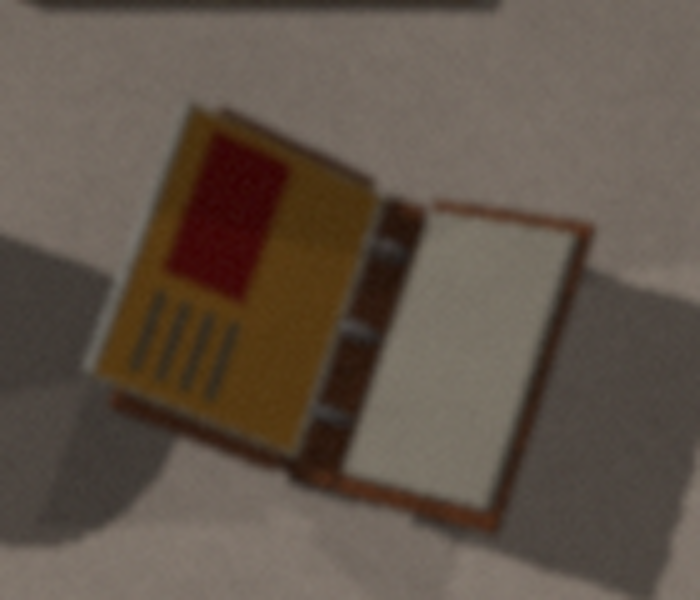

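View pics/scenecrop.png

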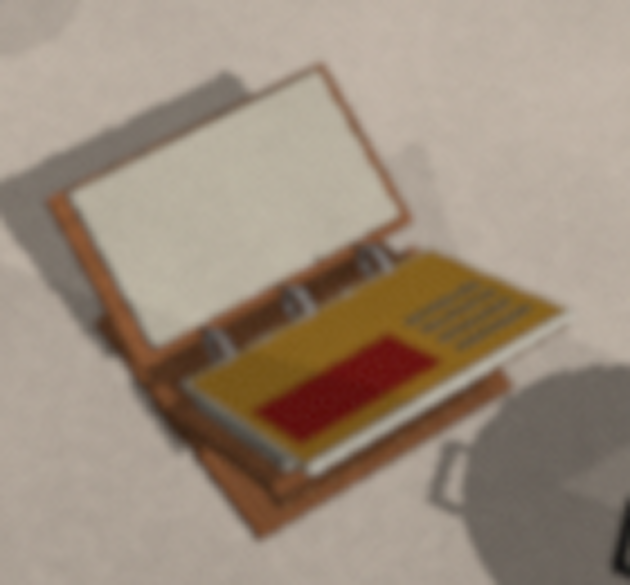

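```bash
python3 - <<'E'
from h import *
c=dict(np.load("top0.npz"))
q=c["attitude"];r=R.from_quat(np.r_[q[1:],q[0]])
def hit(c,u,v,z):
    d=r.apply([(u-c["cx"])/c["fx"],-(v-c["cy"])/c["fy"],-1]);t=(z-c["eye"][2])/d[2];return c["eye"]+t*d
a=-0.3257;xv=np.array([np.cos(a),np.sin(a)]);yv=np.array([-np.sin(a),np.cos(a)])
for n,(u,v),z in [("edge far",(192,103),138),("edge near",(88,372),138),("wing far",(593,228),125),("wing near",(497,530),125),("ring1",(390,245),71),("ring2",(357,328),71),("ring3",(330,412),71)]:
    p=hit(c,u/5+170-.4,v/5+120-.4,z);print(n,p.round(),"ab",(p[:2]@xv).round(1),(p[:2]@yv).round(1))
W=cloud(c);A=W[:,:,0]*xv[0]+W[:,:,1]*xv[1];B=W[:,:,0]*yv[0]+W[:,:,1]*yv[1]
for a0 in (490,530,570):
    m=(abs(A-a0)<8)&(B>40)&(B<380);b=B[m];z=W[:,:,2][m]
    print(a0,[(b0,np.median(z[abs(b-b0)<5]).round()) if (abs(b-b0)<5).any() else 0 for b0 in range(50,370,10)])
E
```

```text
edge far [706. 143. 138.] ab 623.7 361.3
edge near [529. 204. 138.] ab 436.2 362.3
wing far [ 627. -117.  125.] ab 631.4 89.7
wing near [431. -53. 125.] ab 425.7 87.5
ring1 [629.  15.  71.] ab 591.5 215.5
ring2 [572.  37.  71.] ab 530.1 217.9
ring3 [515.  54.  71.] ab 470.4 216.3
490 [(50, np.float64(-2.0)), (60, np.float64(-1.0)), (70, np.float64(-2.0)), (80, np.float64(-1.0)), (90, np.float64(112.0)), (100, np.float64(118.0)), (110, np.float64(115.0)), (120, np.float64(110.0)), (130, np.float64(102.0)), (140, np.float64(97.0)), (150, np.float64(93.0)), (160, np.float64(84.0)), (170, np.float64(80.0)), (180, np.float64(73.0)), (190, np.float64(67.0)), (200, np.float64(29.0)), (210, np.float64(34.0)), (220, np.float64(31.0)), (230, np.float64(34.0)), (240, np.float64(70.0)), (250, np.float64(75.0)), (260, np.float64(81.0)), (270, np.float64(87.0)), (280, np.float64(92.0)), (290, np.float64(100.0)), (300, np.float64(105.0)), (310, np.float64(110.0)), (320, np.float64(116.0)), (330, np.float64(121.0)), (340, np.float64(127.0)), (350, np.float64(133.0)), (360, np.float64(139.0))]
530 [(
[... 915 characters left out ...]
oat64(110.0)), (100, np.float64(115.0)), (110, np.float64(115.0)), (120, np.float64(107.0)), (130, np.float64(103.0)), (140, np.float64(96.0)), (150, np.float64(90.0)), (160, np.float64(87.0)), (170, np.float64(80.0)), (180, np.float64(74.0)), (190, np.float64(69.0)), (200, np.float64(61.0)), (210, np.float64(33.0)), (220, np.float64(31.0)), (230, np.float64(37.0)), (240, np.float64(69.0)), (250, np.float64(75.0)), (260, np.float64(78.0)), (270, np.float64(86.0)), (280, np.float64(92.0)), (290, np.float64(97.0)), (300, np.float64(105.0)), (310, np.float64(109.0)), (320, np.float64(115.0)), (330, np.float64(122.0)), (340, np.float64(127.0)), (350, np.float64(131.0)), (360, np.float64(139.0))]
```

```bash
cat >> h.py <<'E'
A0=-0.3257;XV=np.array([np.cos(A0),np.sin(A0),0]);YV=np.array([-np.sin(A0),np.cos(A0),0]);ZV=np.array([0,0,1.])
RING=530.5*XV+214.7*YV+55*ZV
def rot(s): q=s["tool_rot"]; return R.from_quat(np.r_[q[1:],q[0]])
SGN=None
def pose(phi,tau,lat,depth=20,rad=0,sgn=1,tip=173):
    """phi,tau deg. lat = tool axis offset from edge along j (outer, +y side positive). depth = tips past the edge"""
    p,t=np.radians(phi),np.radians(tau)
    E=RING+(170+rad)*(np.cos(p)*YV+np.sin(p)*ZV)
    d=-np.sin(t)*YV-np.cos(t)*ZV; j=np.cos(t)*YV-np.sin(t)*ZV
    T=E+depth*d+lat*j
    y=sgn*j; z=np.cross(d,y)
    return T-tip*d, R.from_matrix(np.stack([d,y,z],1))
def rows(p0,r0,targets,grips,ns):
    """targets [(p,R)], n rows each; prints increments in tool axes (m,deg)"""
    from scipy.spatial.transform import Slerp
    out=[];p,r=p0,r0
    for (pt,rt),g,n in zip(targets,grips,ns):
        sl=Slerp([0,1],R.concatenate([r,rt]));ps=p
        for k in range(1,n+1):
            pn=ps+(pt-ps)*k/n;rn=sl(k/n)
            sh=r.inv().apply(pn-p)/1000;tu=np.degrees((r.inv()*rn).as_rotvec())
            out.append([g,*sh.round(4),*tu.round(2)]);p,r=pn,rn
    return out
def show(rs):
    for k in range(0,len(rs),8):
        print(",  ".join(",".join(f"{x:g}" for x in q) for q in rs[k:k+8]))
E
python3 - <<'E'
from h import *
from cell import observe
s=observe();r=rot(s);M=r.as_matrix();print(M.round(3));print("RING",RING)
for sg in(1,-1):
    p,q=pose(30,30,-10,depth=-40,sgn=sg);print(p.round(),q.as_matrix().round(3),np.degrees((r.inv()*q).as_rotvec()).round(1))
    p,q=pose(90,0,0,sgn=sg);print("upr",p.round(),np.degrees((r.inv()*q).as_rotvec()).round(1))
    p,q=pose(150,-30,0,sgn=sg);print("end",p.round(),np.degrees((r.inv()*q).as_rotvec()).round(1))
E
```

```text
[[-0.     0.366 -0.931]
 [ 0.001 -0.931 -0.366]
 [-1.    -0.001  0.   ]]
RING [571.30801383  33.66739274  55.        ]
[650. 266. 329.] [[-0.16   0.277  0.947]
 [-0.474  0.82  -0.32 ]
 [-0.866 -0.5    0.   ]] [-135.8  -36.5  -13.3]
upr [571.  34. 378.] [-1.399e+02 -1.000e-01  0.000e+00]
end [ 500. -178.  273.] [-135.9   36.3   13.3]
[650. 266. 329.] [[-0.16  -0.277 -0.947]
 [-0.474 -0.82   0.32 ]
 [-0.866  0.5   -0.   ]] [ 39.2 -10.5  28.8]
upr [571.  34. 378.] [40.1  0.   0.1]
end [ 500. -178.  273.] [ 39.2  10.5 -28.7]
```

```bash
python3 - <<'E'
from h import *
from cell import observe
s=observe();p0=s["ee_pos"];r0=rot(s)
pt,rt=pose(30,0,0,depth=-60)
pt[2]=480;print(pt)
up=p0+np.array([20,40,70]);
rs=rows(p0,r0,[(up,r0),(pt,rt)],[120,120],[2,22]);show(rs)
E
```

```text
[618.4156828  173.15168405 480.        ]
120,-0.035,-0.015,-0.0166,0,0,0,  120,-0.035,-0.015,-0.0166,0,0,0,  120,-0.0002,-0.0241,-0.0275,-6.36,-0,0,  120,-0.0002,-0.0209,-0.03,-6.36,-0,0,  120,-0.0002,-0.0174,-0.0322,-6.36,-0,0,  120,-0.0003,-0.0138,-0.0339,-6.36,-0,0,  120,-0.0003,-0.0099,-0.0352,-6.36,-0,0,  120,-0.0003,-0.006,-0.0361,-6.36,-0,0
120,-0.0003,-0.0019,-0.0365,-6.36,-0,0,  120,-0.0003,0.0021,-0.0365,-6.36,-0,0,  120,-0.0003,0.0062,-0.0361,-6.36,-0,0,  120,-0.0003,0.0101,-0.0351,-6.36,-0,0,  120,-0.0003,0.0139,-0.0338,-6.36,-0,0,  120,-0.0003,0.0176,-0.0321,-6.36,-0,0,  120,-0.0003,0.021,-0.0299,-6.36,-0,0,  120,-0.0003,0.0242,-0.0274,-6.36,-0,0
120,-0.0003,0.0271,-0.0246,-6.36,-0,0,  120,-0.0003,0.0297,-0.0214,-6.36,-0,0,  120,-0.0003,0.0318,-0.018,-6.36,-0,0,  120,-0.0003,0.0336,-0.0143,-6.36,-0,0,  120,-0.0003,0.035,-0.0105,-6.36,-0,0,  120,-0.0003,0.036,-0.0066,-6.36,-0,0,  120,-0.0003,0.0365,-0.0026,-6.36,-0,0,  120,-0.0003,0.0365,0.0015,-6.36,-0,0
```

Request:
carry_out --series '[120,-0.035,-0.015,-0.017,0,0,0,120,-0.035,-0.015,-0.017,0,0,0,120,0,-0.024,-0.0275,-6.36,0,0,120,0,-0.021,-0.03,-6.36,0,0,120,0,-0.0175,-0.032,-6.36,0,0,120,0,-0.014,-0.034,-6.36,0,0,120,0,-0.01,-0.035,-6.36,0,0,120,0,-0.006,-0.036,-6.36,0,0]' --newtons 20

```text
time_s: 0.95
ee_pos: [350.0, -344.7, 474.6]
tool_rot: [-0.353, -0.613, -0.353, 0.613]
wrist_force: [0.8, -0.4, 0.4]
width: 0.53
```

Request:
carry_out --series '[120,0,-0.002,-0.0365,-6.36,0,0,120,0,0.002,-0.0365,-6.36,0,0,120,0,0.006,-0.036,-6.36,0,0,120,0,0.01,-0.035,-6.36,0,0,120,0,0.014,-0.034,-6.36,0,0,120,0,0.0175,-0.032,-6.36,0,0,120,0,0.021,-0.03,-6.36,0,0,120,0,0.024,-0.0275,-6.36,0,0]'

```text
time_s: 1.75
ee_pos: [483.5, -84.8, 474.7]
tool_rot: [0.582, 0.402, 0.582, -0.402]
wrist_force: [1.4, 0.3, 0.4]
width: 0.529
```

Request:
carry_out --series '[120,0,0.027,-0.0246,-6.36,0,0,120,0,0.0297,-0.0214,-6.36,0,0,120,0,0.032,-0.018,-6.36,0,0,120,0,0.0336,-0.0143,-6.36,0,0,120,0,0.035,-0.0105,-6.36,0,0,120,0,0.036,-0.0066,-6.36,0,0,120,0,0.0365,-0.0026,-6.36,0,0,120,0,0.0365,0.0015,-6.36,0,0]'

```text
time_s: 2.55
ee_pos: [618.1, 175.0, 474.3]
tool_rot: [0.698, 0.113, 0.698, -0.113]
wrist_force: [0.5, -0.4, 0.4]
width: 0.527
```

```bash
python3 - <<'E'
from h import *
from cell import observe
s=observe();p0=s["ee_pos"];r0=rot(s);print(p0,s["qpos"].round(2))
rs=rows(p0,r0,[pose(30,30,-8,depth=-30)],[120],[8]);show(rs)
E
```

```text
[618.05127883 174.96998233 474.2858138 ] [ 0.15  0.5  -0.77  1.42  0.35  1.36  0.63]
120,0.0193,0.0116,0.0002,0.04,0.01,-3.75,  120,0.0185,0.0129,0.0002,0.04,0.01,-3.75,  120,0.0176,0.014,0.0002,0.04,0.01,-3.75,  120,0.0167,0.0152,0.0002,0.04,0.01,-3.75,  120,0.0156,0.0162,0.0002,0.04,0.01,-3.75,  120,0.0145,0.0172,0.0001,0.04,0.01,-3.75,  120,0.0134,0.0181,0.0001,0.04,0.01,-3.75,  120,0.0122,0.019,0.0001,0.04,0.01,-3.75
```

Request:
carry_out --series '[120,0.0193,0.0116,0,0,0,-3.75,120,0.0185,0.013,0,0,0,-3.75,120,0.0176,0.014,0,0,0,-3.75,120,0.0167,0.015,0,0,0,-3.75,120,0.0156,0.016,0,0,0,-3.75,120,0.0145,0.017,0,0,0,-3.75,120,0.0134,0.018,0,0,0,-3.75,120,0.0122,0.019,0,0,0,-3.75]'

```text
time_s: 3.35
ee_pos: [647.0, 261.8, 319.3]
tool_rot: [0.644, -0.071, 0.704, -0.292]
wrist_force: [-0.2, -0.1, -0.1]
width: 0.527
```

```bash
python3 - <<'E'
from h import *
from cell import observe,capture
s=observe();p0=s["ee_pos"];r0=rot(s);print(p0,s["qpos"].round(2),s["time_s"])
pt,rt=pose(30,30,-8,depth=-30);print("err",p0-pt,np.degrees((r0.inv()*rt).as_rotvec()))
for n in["scene","wrist"]:
    c=capture(n);np.savez(n+"1.npz",**c)
    f=c["frame"][:,:,::-1]
    if n=="scene": f=cv2.resize(f[120:300,170:370],None,fx=4,fy=4,interpolation=cv2.INTER_CUBIC)[:600]
    cv2.imwrite(f"pics/{n}1.png",f)
rs=rows(p0,r0,[pose(30,30,-8,depth=14)],[120],[8]);show(rs)
E
```

```text
[647.04394383 261.83504603 319.27656621] [-0.22  0.8  -0.56  1.29  0.64  1.65  0.4 ] 3.35
err [-1.6320719  -0.91650965 -0.52659075] [0.0499492  0.02450266 0.17930759]
120,0.0054,0.0001,0.0002,0.01,0,0.02,  120,0.0054,0.0001,0.0002,0.01,0,0.02,  120,0.0054,0.0001,0.0002,0.01,0,0.02,  120,0.0054,0.0001,0.0002,0.01,0,0.02,  120,0.0054,0.0001,0.0002,0.01,0,0.02,  120,0.0054,0.0001,0.0002,0.01,0,0.02,  120,0.0054,0.0001,0.0002,0.01,0,0.02,  120,0.0054,0.0001,0.0002,0.01,0,0.02
```

View pics/scene1.png

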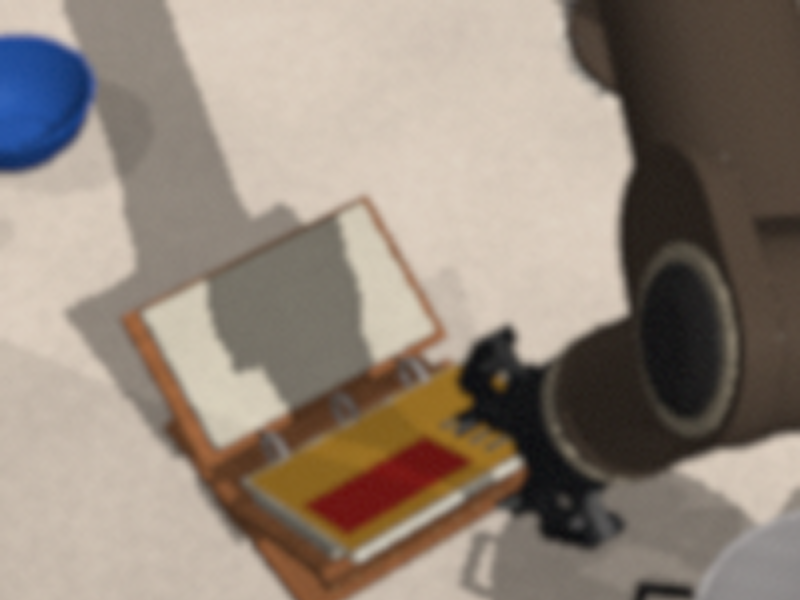

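View pics/wrist1.png

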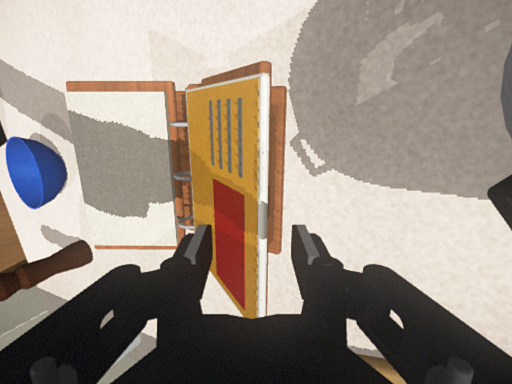

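The tilted hand straddles the leaf's white edge: in the wrist picture the pads are at columns 212 and 297 and the edge at 265. The bystanders are clear. Next I slide in along the fingers.

Request:
carry_out --series '[120,0.0062,0,0,0,0,0,120,0.0062,0,0,0,0,0,120,0.0062,0,0,0,0,0,120,0.0062,0,0,0,0,0,120,0.0062,0,0,0,0,0,120,0.0062,0,0,0,0,0,120,0.0062,0,0,0,0,0,120,0.0062,0,0,0,0,0]'

```text
time_s: 4.25
ee_pos: [638.9, 237.6, 277.0]
tool_rot: [0.644, -0.07, 0.704, -0.291]
wrist_force: [-0.3, 0.8, -1.0]
width: 0.533
```

```bash
python3 - <<'E'
from h import *
from cell import observe,capture
s=observe();p0=s["ee_pos"];r0=rot(s);print(s["wrist_force"],s["time_s"])
pt,rt=pose(30,30,-8,depth=20);print("err",r0.inv().apply(p0-pt),np.degrees((r0.inv()*rt).as_rotvec()))
for n in["scene","wrist"]:
    c=capture(n)
    f=c["frame"][:,:,::-1]
    if n=="scene": f=cv2.resize(f[190:290,220:340],None,fx=5,fy=5,interpolation=cv2.INTER_CUBIC)[:600]
    cv2.imwrite(f"pics/{n}2.png",f)
E
```

```text
[-0.32951983  0.83925912 -0.95078848] 4.25
err [ 0.47859553 -1.91770021 -1.20608119] [ 0.04918241  0.02485979 -0.00052893]
```

View pics/scene2.png

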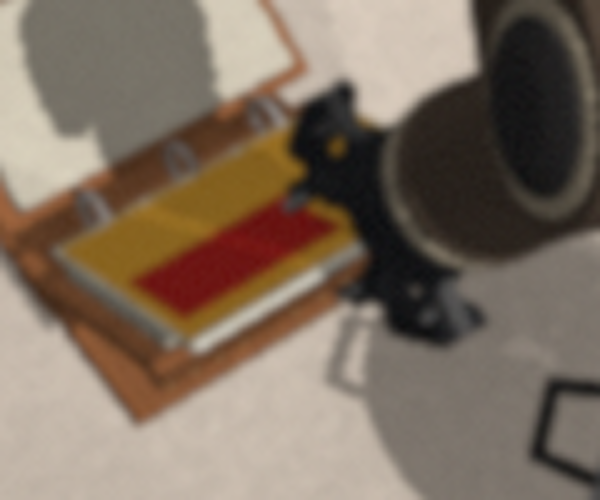

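View pics/wrist2.png

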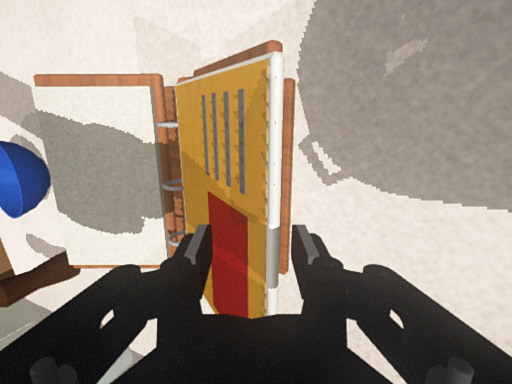

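The edge now lies between the pads (columns 265-278), with the outer finger just outside and the inner tip over the leaf. Wrist force is about zero, so nothing is touching. I'll plan the arc next.

```bash
cat > arc.py <<'E'
from h import *
import sys
from cell import observe
# args: list of phi,tau,lat,depth,grip,n
s=observe();p0=s["ee_pos"];r0=rot(s);print("F",s["wrist_force"].round(1),"t",s["time_s"],"w",s["width"],"q",s["qpos"].round(2))
args=[list(map(float,a.split(","))) for a in sys.argv[1:]]
T=[pose(a[0],a[1],a[2],depth=a[3]) for a in args]
show(rows(p0,r0,T,[a[4] for a in args],[int(a[5]) for a in args]))
E
python3 arc.py 34,28,-11,20,165,4 42,24,-11,20,165,4 52,19,-11,20,170,4 62,14,-11,20,170,4
```

```text
F [ 0.4 -0.5 -0.9] t 4.35 w 0.5325316943492244 q [-0.19  0.81 -0.56  1.38  0.66  1.56  0.37]
165,-0.0016,-0.0042,0.0003,0.01,-0.01,0.52,  165,-0.0016,-0.0042,0.0003,0.01,-0.01,0.52,  165,-0.0016,-0.0042,0.0003,0.01,-0.01,0.52,  165,-0.0017,-0.0042,0.0003,0.01,-0.01,0.52,  165,-0.0021,-0.0081,-0,-0,0,1,  165,-0.0023,-0.008,0,-0,0,1,  165,-0.0024,-0.008,0,0,0,1,  165,-0.0025,-0.008,-0,0,-0,1
170,-0.002,-0.0103,-0,0,0,1.25,  170,-0.0023,-0.0103,-0,-0,-0,1.25,  170,-0.0025,-0.0102,0,-0,0,1.25,  170,-0.0027,-0.0102,-0,0,-0,1.25,  170,-0.0014,-0.0105,-0,-0,-0,1.25,  170,-0.0016,-0.0105,0,0,-0,1.25,  170,-0.0019,-0.0104,-0,0,0,1.25,  170,-0.0021,-0.0104,-0,-0,-0,1.25
```

Request:
carry_out --series '[165,-0.0016,-0.0042,0.0003,0,0,0.5,165,-0.0016,-0.0042,0.0003,0,0,0.5,165,-0.0016,-0.0042,0.0003,0,0,0.5,165,-0.0017,-0.0042,0.0003,0,0,0.5,165,-0.0021,-0.008,0,0,0,1,165,-0.0023,-0.008,0,0,0,1,165,-0.0024,-0.008,0,0,0,1,165,-0.0025,-0.008,0,0,0,1]'

```text
time_s: 5.15
ee_pos: [628.5, 202.7, 314.7]
tool_rot: [0.659, -0.033, 0.706, -0.257]
wrist_force: [0.5, -0.1, -0.3]
width: 0.351
```

```bash
python3 arc.py 52,19,-11,20,170,4 62,14,-11,20,170,4
cat > look.py <<'E'
from h import *
import sys
from cell import capture,observe
k=sys.argv[1]
c=capture("scene");f=c["frame"][:,:,::-1];f1=cv2.resize(f[150:290,190:340],(400,373),interpolation=cv2.INTER_CUBIC)
c=capture("wrist");f2=c["frame"][:,:,::-1];f2=cv2.resize(f2,(400,300));f2=np.vstack([f2,np.zeros((73,400,3),np.uint8)])
cv2.imwrite(f"pics/l{k}.png",np.hstack([f1,f2]))
E
python3 look.py 3
```

```text
F [ 0.5 -0.1 -0.3] t 5.15 w 0.35100843034253226 q [-0.09  0.72 -0.6   1.45  0.62  1.48  0.42]
170,-0.0017,-0.0101,-0,0.01,0.01,1.23,  170,-0.0019,-0.0101,-0,0.01,0.01,1.23,  170,-0.0021,-0.0101,-0,0.01,0.01,1.23,  170,-0.0023,-0.01,-0,0.01,0.01,1.23,  170,-0.0014,-0.0105,-0,0,-0,1.25,  170,-0.0016,-0.0105,0,0,-0,1.25,  170,-0.0019,-0.0104,-0,0,0,1.25,  170,-0.0021,-0.0104,-0,0,-0,1.25
```

View pics/l3.png

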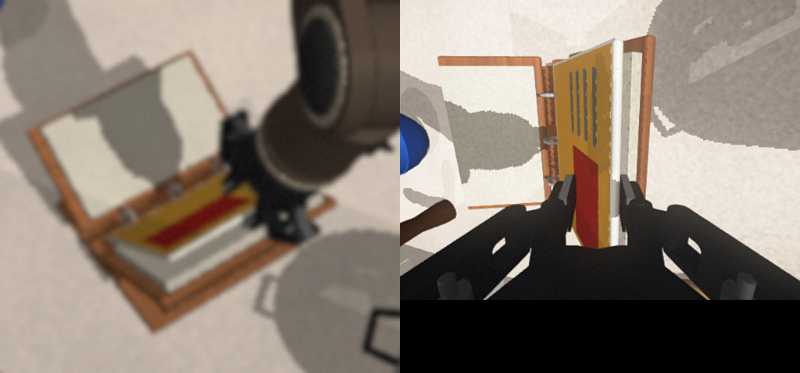

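The leaf is rising on the outer finger: the white edge is at wrist panel (615,45-240) and the +y wing shows beneath it. Continuing.

Request:
carry_out --series '[170,-0.0017,-0.01,0,0,0,1.24,170,-0.0019,-0.01,0,0,0,1.24,170,-0.0021,-0.01,0,0,0,1.24,170,-0.0023,-0.01,0,0,0,1.24,170,-0.0014,-0.0105,0,0,0,1.25,170,-0.0016,-0.0105,0,0,0,1.25,170,-0.0019,-0.0104,0,0,0,1.25,170,-0.0021,-0.0104,0,0,0,1.25]'

```text
time_s: 6.05
ee_pos: [605.4, 134.3, 355.9]
tool_rot: [0.679, 0.029, 0.706, -0.198]
wrist_force: [0.6, 1.0, -0.6]
width: 0.334
```

```bash
python3 arc.py 70,10,-11,20,185,4 80,5,-8,20,200,4 88,1,-5,20,200,4 94,-2,-5,20,200,4;python3 look.py 4
```

```text
F [ 0.6  1.  -0.6] t 6.05 w 0.33403027742236086 q [ 0.1   0.58 -0.67  1.58  0.53  1.33  0.54]
185,-0.0008,-0.0085,-0,0.01,0,0.99,  185,-0.001,-0.0085,-0,0.01,0,0.99,  185,-0.0011,-0.0085,-0,0.01,0,0.99,  185,-0.0013,-0.0085,-0,0.01,0,0.99,  200,-0.0003,-0.01,-0,0,0,1.25,  200,-0.0005,-0.0099,-0,-0,-0,1.25,  200,-0.0008,-0.0099,-0,0,0,1.25,  200,-0.001,-0.0099,-0,-0,0,1.25
200,0.0001,-0.0078,-0,0,0,1,  200,-0.0001,-0.0078,0,-0,0,1,  200,-0.0002,-0.0078,0,-0,0,1,  200,-0.0003,-0.0078,-0,-0,-0,1,  200,0.0003,-0.0064,-0,0,0,0.75,  200,0.0002,-0.0064,-0,0,-0,0.75,  200,0.0001,-0.0065,0,0,0,0.75,  200,0,-0.0065,-0,-0,0,0.75
```

View pics/l4.png

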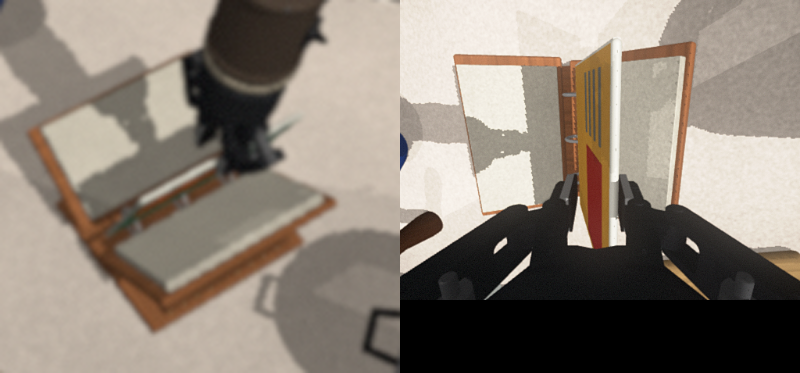

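Request:
carry_out --series '[185,-0.0008,-0.0085,0,0,0,1,185,-0.001,-0.0085,0,0,0,1,185,-0.0011,-0.0085,0,0,0,1,185,-0.0013,-0.0085,0,0,0,1,200,-0.0003,-0.01,0,0,0,1.25,200,-0.0005,-0.01,0,0,0,1.25,200,-0.0008,-0.01,0,0,0,1.25,200,-0.001,-0.01,0,0,0,1.25]'

```text
time_s: 6.95
ee_pos: [582.6, 66.5, 375.4]
tool_rot: [0.692, 0.084, 0.702, -0.144]
wrist_force: [-0.5, 0.2, -0.4]
width: 0.21
```

```bash
python3 arc.py 88,1,-5,20,200,4 95,-2,-5,20,200,4;python3 look.py 5
```

```text
F [-0.5  0.2 -0.4] t 6.95 w 0.20967140883222465 q [ 0.31  0.49 -0.74  1.68  0.42  1.18  0.7 ]
200,0,-0.0078,-0,0.01,0,0.99,  200,-0.0001,-0.0078,-0,0.01,0,0.99,  200,-0.0002,-0.0078,-0,0.01,0,0.99,  200,-0.0004,-0.0078,-0,0.01,0,0.99,  200,0.0003,-0.0072,-0,0,0,0.75,  200,0.0003,-0.0072,-0,-0,-0,0.75,  200,0.0002,-0.0072,-0,0,-0,0.75,  200,0.0001,-0.0072,-0,0,0,0.75
```

View pics/l5.png

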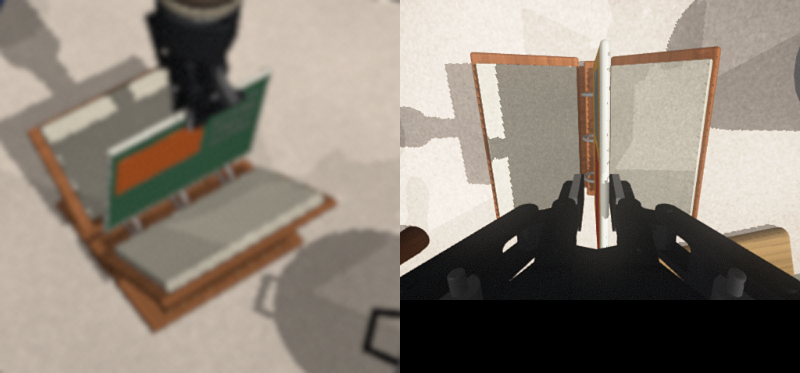

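The green face is turning into view. The leaf is near upright at wrist panel column ~603, between the two pads.

Request:
carry_out --series '[200,0,-0.0078,0,0,0,1,200,-0.0001,-0.0078,0,0,0,1,200,-0.0002,-0.0078,0,0,0,1,200,-0.0004,-0.0078,0,0,0,1,200,0.0003,-0.007,0,0,0,0.75,200,0.0003,-0.007,0,0,0,0.75,200,0.0002,-0.007,0,0,0,0.75,200,0,-0.007,0,0,0,0.75]'

```text
time_s: 7.85
ee_pos: [563.8, 10.9, 377.0]
tool_rot: [0.7, 0.127, 0.696, -0.102]
wrist_force: [-0.1, -0.7, 0.2]
width: 0.212
```

```bash
python3 arc.py 102,-6,3,20,198,4 110,-10,6,20,185,4;python3 look.py 6
```

```text
F [-0.1 -0.7  0.2] t 7.85 w 0.21220942477595153 q [ 0.5   0.44 -0.78  1.75  0.32  1.07  0.86]
198,0.0006,-0.0061,-0.0001,0.01,-0,1,  198,0.0005,-0.0061,-0.0001,0.01,-0,1,  198,0.0004,-0.0061,-0.0001,0.01,-0,1,  198,0.0003,-0.0061,-0.0001,0.01,-0,1,  185,0.001,-0.0078,-0,-0,0,1,  185,0.0009,-0.0078,-0,0,0,1,  185,0.0007,-0.0078,-0,-0,-0,1,  185,0.0006,-0.0078,-0,0,0,1
```

View pics/l6.png

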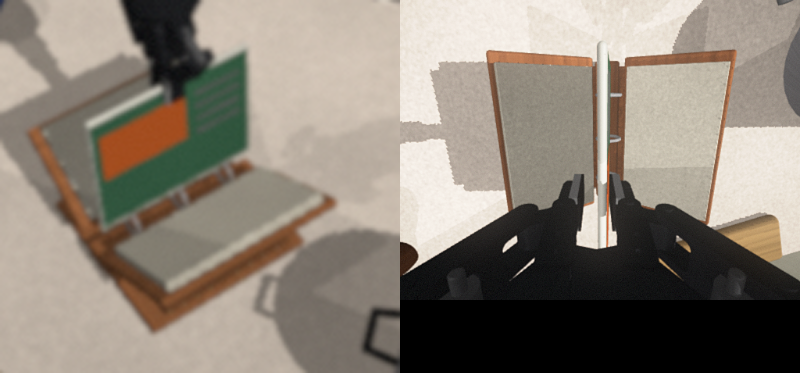

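Just past upright and still between the pads. Now lowering with the -y finger under the leaf.

Request:
carry_out --series '[198,0.0006,-0.006,0,0,0,1,198,0.0005,-0.006,0,0,0,1,198,0.0004,-0.006,0,0,0,1,198,0.0003,-0.006,0,0,0,1,185,0.001,-0.0078,0,0,0,1,185,0.0009,-0.0078,0,0,0,1,185,0.0007,-0.0078,0,0,0,1,185,0.0006,-0.0078,0,0,0,1]'

```text
time_s: 8.75
ee_pos: [546.4, -40.8, 366.3]
tool_rot: [0.705, 0.175, 0.685, -0.053]
wrist_force: [-0.0, -0.4, 0.1]
width: 0.275
```

```bash
python3 arc.py 117,-14,9,20,175,4 124,-18,11,20,170,4;python3 look.py 7
```

```text
F [-0.  -0.4  0.1] t 8.75 w 0.2752851312670397 q [ 0.69  0.44 -0.84  1.81  0.2   0.97  1.04]
175,0.0011,-0.007,-0.0001,0.01,-0,0.99,  175,0.001,-0.007,-0.0001,0.01,-0,0.99,  175,0.0009,-0.0071,-0.0001,0.01,-0,0.99,  175,0.0007,-0.0071,-0.0001,0.01,-0,0.99,  170,0.0014,-0.0072,0,0,0,1,  170,0.0013,-0.0072,0,-0,-0,1,  170,0.0011,-0.0072,0,-0,-0,1,  170,0.001,-0.0072,0,-0,0,1
```

View pics/l7.png

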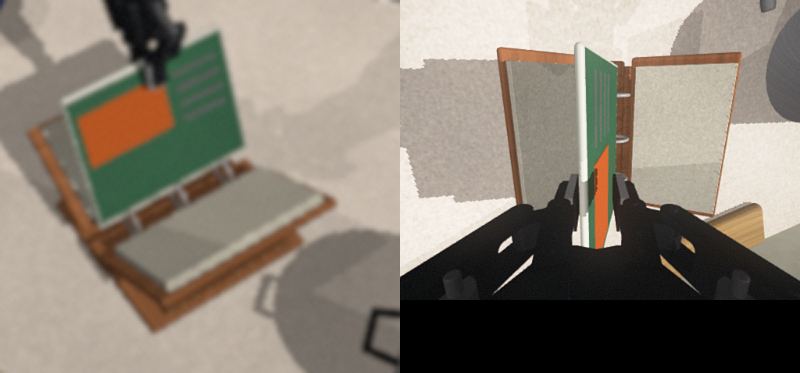

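The leaf's bead now rests on the -y finger (panel column ~580). It is held and coming down under control.

Request:
carry_out --series '[175,0.0011,-0.007,0,0,0,1,175,0.001,-0.007,0,0,0,1,175,0.0009,-0.007,0,0,0,1,175,0.0007,-0.007,0,0,0,1,170,0.0014,-0.0072,0,0,0,1,170,0.0013,-0.0072,0,0,0,1,170,0.0011,-0.0072,0,0,0,1,170,0.001,-0.0072,0,0,0,1]'

```text
time_s: 9.65
ee_pos: [529.5, -91.0, 344.8]
tool_rot: [0.707, 0.222, 0.671, -0.003]
wrist_force: [-0.4, -0.1, 0.1]
width: 0.33
```

```bash
python3 arc.py 130,-21,11,20,165,4 136,-24,11,20,160,4;python3 look.py 8
```

```text
F [-0.4 -0.1  0.1] t 9.65 w 0.33016520136317845 q [ 0.87  0.48 -0.91  1.86  0.09  0.88  1.24]
165,0.0013,-0.0063,-0.0001,0.01,-0,0.74,  165,0.0012,-0.0063,-0.0001,0.01,-0,0.74,  165,0.0011,-0.0063,-0.0001,0.01,-0,0.74,  165,0.0011,-0.0063,-0.0001,0.01,-0,0.74,  160,0.0016,-0.0061,-0,-0,0,0.75,  160,0.0015,-0.0062,-0,0,-0,0.75,  160,0.0014,-0.0062,0,-0,0,0.75,  160,0.0013,-0.0062,-0,-0,0,0.75
```

View pics/l8.png

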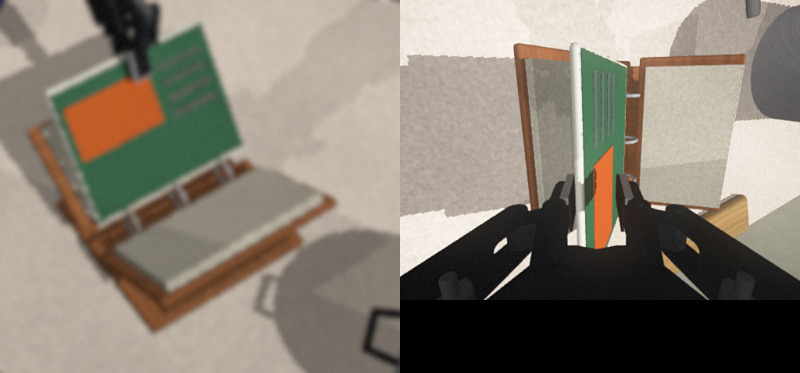

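Request:
carry_out --series '[165,0.0013,-0.0063,0,0,0,0.75,165,0.0012,-0.0063,0,0,0,0.75,165,0.0011,-0.0063,0,0,0,0.75,165,0.001,-0.0063,0,0,0,0.75,160,0.0016,-0.006,0,0,0,0.75,160,0.0015,-0.006,0,0,0,0.75,160,0.0014,-0.006,0,0,0,0.75,160,0.0013,-0.006,0,0,0,0.75]'

```text
time_s: 10.55
ee_pos: [516.1, -131.0, 317.8]
tool_rot: [0.706, 0.257, 0.659, 0.033]
wrist_force: [-0.1, -1.1, -0.0]
width: 0.371
```

```bash
python3 arc.py 142,-26,12,20,160,4 147,-28,12,20,160,4;python3 look.py 9
```

```text
F [-0.1 -1.1 -0. ] t 10.55 w 0.37055154814795294 q [ 1.    0.55 -0.95  1.89  0.04  0.83  1.37]
160,0.0018,-0.0053,-0.0001,0.01,-0.01,0.49,  160,0.0018,-0.0054,-0.0001,0.01,-0.01,0.49,  160,0.0017,-0.0054,-0.0001,0.01,-0.01,0.49,  160,0.0017,-0.0054,-0.0001,0.01,-0.01,0.49,  160,0.0017,-0.0046,0,0,-0,0.5,  160,0.0016,-0.0046,0,0,0,0.5,  160,0.0016,-0.0046,0,-0,-0,0.5,  160,0.0016,-0.0046,0,0,0,0.5
```

View pics/l9.png

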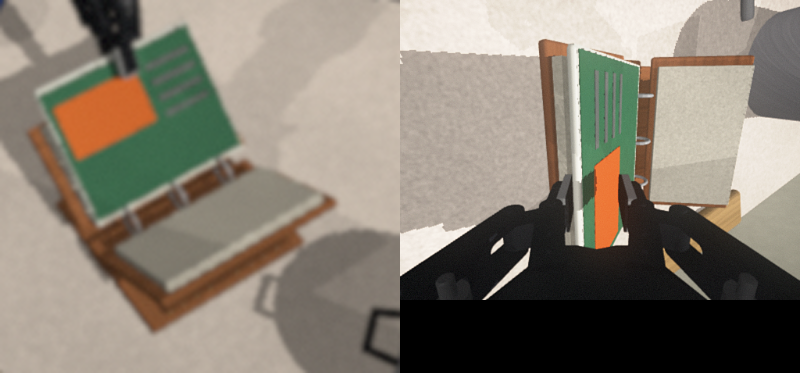

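Request:
carry_out --series '[160,0.0018,-0.0053,0,0,0,0.5,160,0.0018,-0.0053,0,0,0,0.5,160,0.0017,-0.0053,0,0,0,0.5,160,0.0017,-0.0053,0,0,0,0.5,160,0.0017,-0.0046,0,0,0,0.5,160,0.0016,-0.0046,0,0,0,0.5,160,0.0016,-0.0046,0,0,0,0.5,160,0.0016,-0.0046,0,0,0,0.5]'

```text
time_s: 11.45
ee_pos: [506.6, -159.2, 288.5]
tool_rot: [0.705, 0.28, 0.649, 0.058]
wrist_force: [-0.7, -0.5, -1.9]
width: 0.373
```

```bash
cat > ang.py <<'E'
from h import *
from cell import capture
for n in("top","scene"):
    c=capture(n);W=cloud(c)-RING;a=W@XV;b=W@YV;z=W[:,:,2]
    hsv=cv2.cvtColor(c["frame"],cv2.COLOR_RGB2HSV)
    m=(abs(a)<90)&(b<-5)&(b>-165)&(z>10)&(hsv[:,:,0]>55)&(hsv[:,:,0]<90)&(hsv[:,:,1]>70)
    if m.sum()<30: print(n,"few",m.sum());continue
    k=np.polyfit(b[m],z[m],1);print(n,m.sum(),"leaf deg above level",np.degrees(np.arctan(-k[0])).round(1),"joint",np.radians(180-30-np.degrees(np.arctan(-k[0]))).round(3), "ray", np.degrees(np.median(np.arctan2(z[m],-b[m]))).round(1), "r max",np.hypot(b[m],z[m]).max().round())
E
python3 arc.py 151,-30,13,20,160,4 152.5,-31,16,20,160,4;python3 look.py 10;python3 ang.py
```

```text
F [-0.7 -0.5 -1.9] t 11.45 w 0.37306117998889193 q [ 1.08  0.62 -0.96  1.9   0.02  0.8   1.46]
160,0.0014,-0.0037,-0.0001,0.01,-0.01,0.5,  160,0.0014,-0.0038,-0.0001,0.01,-0.01,0.5,  160,0.0014,-0.0038,-0.0001,0.01,-0.01,0.5,  160,0.0013,-0.0038,-0.0001,0.01,-0.01,0.5,  160,0.0005,-0.0009,-0,0,0,0.25,  160,0.0005,-0.0009,-0,-0,-0,0.25,  160,0.0005,-0.0009,-0,0,0,0.25,  160,0.0005,-0.0009,-0,-0,-0,0.25
top 1142 leaf deg above level 32.1 joint 2.058 ray 34.9 r max 228.0
scene 1654 leaf deg above level 31.0 joint 2.078 ray 34.6 r max 157.0
```

View pics/l10.png

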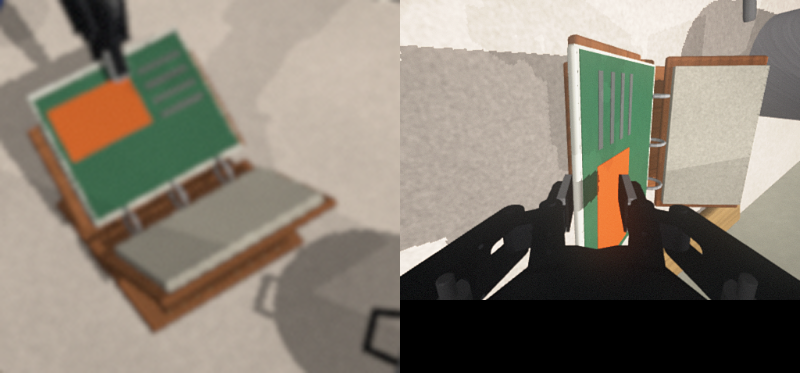

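```bash
python3 arc.py 150,-30,12,20,160,5 150,-30,8,18,160,3
```

```text
F [-1.  -0.8 -0.9] t 11.65 w 0.3738693095926985 q [ 1.08  0.62 -0.96  1.9   0.02  0.8   1.46]
160,0.0009,-0.0027,-0.0001,0,-0.01,0.41,  160,0.0009,-0.0027,-0.0001,0,-0.01,0.41,  160,0.0008,-0.0027,-0.0001,0,-0.01,0.41,  160,0.0008,-0.0027,-0.0001,0,-0.01,0.41,  160,0.0008,-0.0027,-0.0001,0,-0.01,0.41,  160,-0.0007,-0.0013,-0,0,0,0,  160,-0.0007,-0.0013,0,-0,0,-0,  160,-0.0007,-0.0013,-0,0,0,-0
```

Request:
carry_out --series '[160,0.0009,-0.0027,0,0,0,0.4,160,0.0009,-0.0027,0,0,0,0.4,160,0.0008,-0.0027,0,0,0,0.4,160,0.0008,-0.0027,0,0,0,0.4,160,0.0008,-0.0027,0,0,0,0.4,160,-0.0007,-0.0013,0,0,0,0,160,-0.0007,-0.0013,0,0,0,0,160,-0.0007,-0.0013,0,0,0,0]'

```text
time_s: 12.45
ee_pos: [502.2, -172.5, 278.6]
tool_rot: [0.704, 0.291, 0.644, 0.07]
wrist_force: [0.2, 0.4, -0.2]
width: 0.373
```

```bash
python3 arc.py 150,-30,8,18,160,8;python3 look.py 11;python3 ang.py
```

```text
F [ 0.2  0.4 -0.2] t 12.45 w 0.3727403031797239 q [ 1.12  0.66 -0.97  1.91  0.01  0.79  1.5 ]
160,0,-0.0001,-0.0001,0.01,-0,0.01,  160,0,-0.0001,-0.0001,0.01,-0,0.01,  160,0,-0.0001,-0.0001,0.01,-0,0.01,  160,0,-0.0001,-0.0001,0.01,-0,0.01,  160,0,-0.0001,-0.0001,0.01,-0,0.01,  160,0,-0.0001,-0.0001,0.01,-0,0.01,  160,0,-0.0001,-0.0001,0.01,-0,0.01,  160,0,-0.0001,-0.0001,0.01,-0,0.01
top 1133 leaf deg above level 30.3 joint 2.089 ray 34.3 r max 228.0
scene 1637 leaf deg above level 29.8 joint 2.098 ray 33.3 r max 157.0
```

View pics/l11.png

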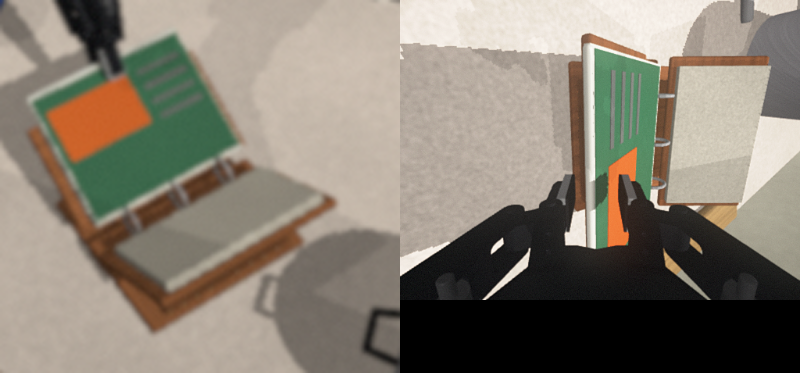

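The leaf reads 30° above level, so it is fully down, and a clear gap shows between the -y finger (panel column ~572) and the bead (~588). I'll withdraw along the fingers.

Request:
carry_out --series '[160,-0.004,0,0,0,0,0,160,-0.006,0,0,0,0,0,160,-0.008,0,0,0,0,0,160,-0.01,0,0,0,0,0,160,-0.012,0,0,0,0,0,160,-0.015,0,0,0,0,0,160,-0.02,0,0,0,0,0,160,-0.02,0,0,0,0,0]'

```text
time_s: 13.45
ee_pos: [486.7, -218.1, 362.2]
tool_rot: [0.704, 0.291, 0.644, 0.07]
wrist_force: [1.0, -0.2, -0.7]
width: 0.372
```

Request:
carry_out --series '[160,-0.01,0,0,0,0,0,160,-0.01,0,0,0,0,0,160,0,0,0,0,0,0,160,0,0,0,0,0,0,160,0,0,0,0,0,0,160,0,0,0,0,0,0,160,0,0,0,0,0,0,160,0,0,0,0,0,0]'

```text
time_s: 14.25
ee_pos: [483.9, -226.7, 377.9]
tool_rot: [0.704, 0.291, 0.645, 0.07]
wrist_force: [-0.7, -0.2, -1.3]
width: 0.371
```

```bash
python3 look.py 12;python3 ang.py; python3 - <<'E'
from h import *
from cell import observe,capture
s=observe();print(s["time_s"],s["wrist_force"],abs(s["dq"]).max())
c=capture("top");cv2.imwrite("pics/top12.png",c["frame"][:,:,::-1])
c0=dict(np.load("top0.npz"));W=cloud(c);W0=cloud(c0)
for n,(u,v,w,h) in dict(pot=(70,140,95,75),spoon=(140,212,30,65),bowl=(345,190,52,50),grinder=(355,135,40,38)).items():
    a=c["frame"][v:v+h,u:u+w].astype(int);b=c0["frame"][v:v+h,u:u+w].astype(int)
    sh=cv2.phaseCorrelate(a.mean(2),b.mean(2));print(n,abs(a-b).mean().round(2),sh)
E
```

```text
top 1174 leaf deg above level 29.9 joint 2.096 ray 33.7 r max 158.0
scene 1677 leaf deg above level 29.7 joint 2.099 ray 33.3 r max 157.0
14.45 [-1.56912394 -0.28571771  0.99852253] 0.002838000111400609
pot 7.0 ((-0.017795789202295964, 0.5074248532286134), 1.006015531976106)
spoon 10.91 ((0.08417697171676686, -0.013093223093335382), 1.0217127717634973)
bowl 28.44 ((1.892118086235584, -1.3345434012628594), 0.11419375747641515)
grinder 9.4 ((-0.06875091269992595, -0.06944930950350425), 0.9486853751457863)
```

View pics/l12.png

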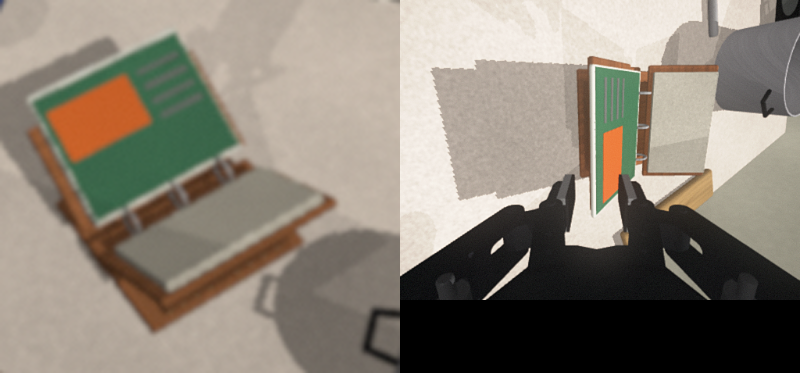

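View pics/top12.png

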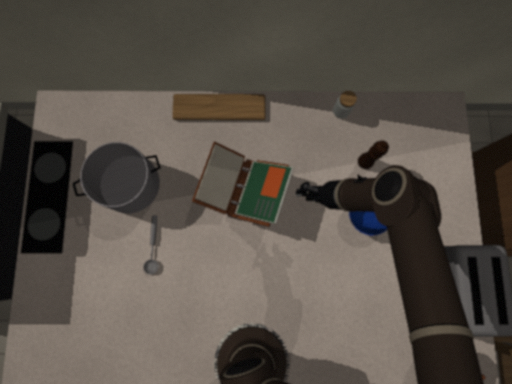

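The leaf lies green side up at top px (238-292,160-222), and the hand is clear at (310,190). The forearm hides part of the bowl, so I'll check that from the scene camera.

```bash
python3 - <<'E'
from h import *
from cell import capture
c=capture("scene");cv2.imwrite("pics/scene13.png",c["frame"][:,:,::-1]);c0=dict(np.load("scene0.npz"))
for n,cc in(("now",c),("before",c0)):
    W=cloud(cc);h=cv2.cvtColor(cc["frame"],cv2.COLOR_RGB2HSV)
    m=(h[:,:,0]>105)&(h[:,:,0]<130)&(h[:,:,1]>150)&(W[:,:,2]>5)&(W[:,:,2]<80)&(abs(W[:,:,1]+416)<150)
    print(n,m.sum(),np.nanmean(W[m],0).round(1))
W=cloud(capture("top"));r=W[150:230,345:440];m=r[:,:,2]>80;print("lowest/typ arm top z over bowl",np.nanpercentile(r[:,:,2][m],[1,10,50]))
E
```

```text
now 923 [ 468.5 -416.2   34.5]
before 922 [ 468.2 -416.    34.7]
lowest/typ arm top z over bowl [116.66941619 451.95745846 567.59669507]
```

View pics/scene13.png

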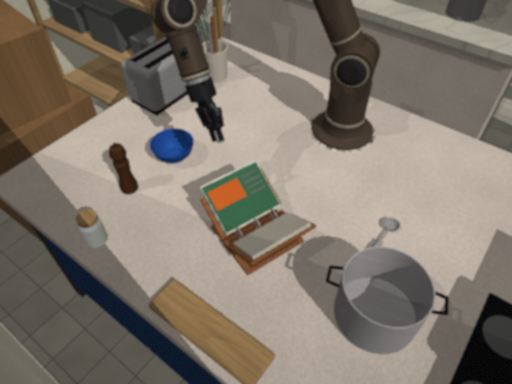

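In the scene picture the leaf is green side up on the -y wing (240,198), the bowl (172,145) has not moved, and the arm is clear of everything.

```bash
python3 -c "
from cell import hand_in;print(hand_in())"
```

```text
the job is handed in; nothing more can be done
None
```

The leaf is turned over the rings and lies green side up on the -y wing. I handed the job in at about 14.5 s of the 48 s allowed. I straddled the free edge with the open fingers, pushed it up past upright with the outer one, then let it down on the other. I withdrew along the fingers once the leaf was resting on the wing.

Last checks:
- **Leaf:** The last readings put it at about 29.8° above level, a joint angle of about 2.10 rad (the measurement is good to only a degree or so). The angle did not change between the release and the final look.
- **Lowering:** In every picture on the way down the leaf was between the fingers or on the lower one. I could not read its turning speed directly.
- **Contact:** The fingers were about 100 mm clear of the leaf. The wrist force readings stayed under about 2 N throughout, which is close to the noise.
- **Bystanders:** The pot, spoon and grinder showed no shift in the top view (0.5 pixel at most). The arm hid part of the bowl there and made that comparison unreliable. The scene camera put the bowl within 0.3 mm of its starting position.

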